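# Move the pair of coverslip boxes to the red tray

## Robot

A 6-joint arm with a two-finger parallel gripper is mounted at the origin on a cart in front of the work surface, level with it; the furniture and walls round the work are solid. World frame = base frame: x ahead of the robot, y to its left, z up, the work surface at z = 0. Lengths are in m, angles in rad, forces in N, time in s.
With the tool pointing down it reaches from about 0.275 to 0.775 m from the base axis. Payload 14.6 kg.
Tool frame: the origin (TCP) lies midway between the tips of the shut fingers; the grasp point (between the pads) lies 19 mm behind it; z points along the fingers, y is the direction in which the jaws open and shut (so a half turn about z gives the same grasp; the last joint's range is limited). The gripper opens to 85 mm and grips with 20 to 120 N. Pads are 22 mm wide; open, the fingers measure 114 mm over their backs; the gripper's body (76 mm by 85 mm) begins 54 mm behind the grasp point. The pads swing forward as they close: fully open they stand 13 mm farther back than shut.
Start: joints at [-1.344, 0.263, -0.048, 1.259, 0, 1.415], TCP at [0.196, -0.487, 0.231] pointing down, gripper open.
Joint ranges: [-2.65, 2.65], [-0.89, 1.7], [-1.18, 1.37], [-2.13, 2.11], [-1.35, 1.29], [-3.14, 3.14]. Speed limits (rad/s): [1.89, 1.89, 2.57, 2.79, 3.14, 3.14].

## Interface

Orientations are given as a unit quaternion [x, y, z, w].
In Python, from cell import * gives the robot as it stands. The module is installed in compiled form; this text tells all that it offers.
- The arm moves only by the tool move_arm, never from a script. Its argument "steps" is a list of rows, each an object of numbers: "fingers": the opening, from 0 (shut) to 1 (fully open); "x", "y", "z": the shift along the world's x, y, z in m; "turn": the turn about the world's z in rad. In form: [{"fingers": .., "x": .., "y": .., "z": .., "turn": ..}, ...]. A call has 1 to 12 rows; each row shifts and turns the commanded pose from where the row before left it; what a row does not reach is not made up. A row lasts 1/10 s, in which the tool goes at most 50 mm and 8.59 degrees, less where a joint would pass 70% of its speed; a pose out of reach is approached as far as the arm can. A call is refused whole if a number of a shift passes 0.05 or a number of a turn 0.15, either way. A call with a gripper value outside its range is refused whole. The fingers move at their own pace and stop on an object; "squeeze" is the grip in N (left out, the last holds). Time passes only in rows, so rows that do not move let the fingers close. It gives the time, the measured TCP pose, the force and the opening at its end, in the units of the state.
- get_state(): the state, without advancing time (a new reading comes with each control period).
- snapshot(name): name is "scene" or "side" or "wrist"; returns a dict with "frame" (384x512x3 uint8, red, green, blue), "range_z" (384x512 float32, m along the optical axis (not along the pixel's ray), 0 where there is no reading), "fx", "fy", "cx", "cy" (pixels), "world_from_camera" (4x4, takes a point from camera to world coordinates). Camera axes: x right, y down, z forward; pixel columns grow to the right and rows downward; lengths in m; the calibration is good to about 2 mm. The wrist camera is an equidistant fisheye: a pixel r from the principal point sees the ray r / f radians off the axis. A picture is of the moment at which its call begins.
- job_done(): hands the job in, once; it reports no verdict.
Trained networks look in a picture, given as the dict that the camera call returned (one of the last four; its "shot" number tells which), for a name from the list of things; names that differ only in an ending like _2 or _b are one class to them, and where a whole thing is asked for, a point or a joint stands for the part that bears it (a point fixed in the world has none). Each returns a list of dicts, best first, with "confidence" (0 to 1); they miss things now and then, are a little off and sometimes report something else, mostly with a low value. They report only what shows in the picture. A call takes as long as a camera call.
- silhouettes(label, picture): "region" (384x512 bool, what is visible of it) and "bbox" ([left, top, right, bottom] in pixels, round what is visible of it).
The state is a dict: "clock": time; "joint_positions": joint angles; "joint_velocities": joint speeds; "effort": joint torques, N m; "tool_pos": TCP position; "tool_rot": TCP orientation; "force": force on the tool from outside, world axes, zero at the start; "moment": the same for the moment, N m; "finger_gap": opening from 0.0 (shut) to 1.0 (fully open).
Only numpy, scipy, OpenCV 4.12 (cv2) and the standard library are available. Lean on these libraries where they do the work, as an engineer would, in place of code of your own. Each camera call takes 0.05 s, during which the arm holds its last target. There are 200 camera calls.

## Task

Two coverslip boxes stand on edge side by side on the trolley. Pick both up together in one grasp and set them down, without dropping them, in the red tray, still standing on edge side by side. Leave the third coverslip box, which lies flat, where it is.

Things in the scene. Friction and masses are not known exactly. Their poses are not given: they have to be found in the camera images.
- box_a: closed one-piece coverslip box, blue lid, cream base, 52 x 52 x 23 mm, about 40 g, standing on edge. Origin: centre of the narrow face it stands on; z up to its top at 52 mm; 23 mm thick along its y (+-11.5), 52 mm wide along its x (+-26). One of the pair, large face towards box_b.
- box_b: closed one-piece coverslip box, blue lid, cream base, 52 x 52 x 23 mm, about 40 g, standing on edge. Origin: centre of the narrow face it stands on; z up to its top at 52 mm; 23 mm thick along its y (+-11.5), 52 mm wide along its x (+-26). Starts parallel to box_a on its +y side, 1 to 3 mm apart: the pair is 47 to 49 mm thick along y.
- red_tray: shallow red tray, fixed to the trolley, empty. Outside 139 mm along its x and 179 mm along its y, rim 15 mm high; the flat inner floor is 2 mm above the trolley top and measures about 120 mm (x) by 160 mm (y). Origin: centre of its underside, z up. The pair and the tray stand on opposite sides of the trolley, either way round.
- spare_box: third coverslip box, the same kind (52 x 52 x 23 mm), lying flat with its blue lid upward near the middle of the trolley; not part of the pair, to be left where it is. Origin: centre of its underside, z up.

How it is judged:
By the outcome, as a careful person would: the job done as asked, in the order asked, and still so for the second after the job is handed in, with the robot touching nothing.
It also fails if it takes over 38 s, if anything falls off the work surface, if the arm or the gripper's body presses on something with over 40 N, if the wrist force passes 120 N, or if a joint passes its speed limit or range.

## Working session

There is one attempt and no reset: what is moved stays moved. The work goes in short steps, Python scripts to look and compute and a tool call to move; the robot and the scene stay as the last step left them, time stands still between calls to the robot, and variables do not carry over. Pictures are saved under pics/ and viewed, about 8 in all and at most 12, crops included, and the job is handed in when it is done.

Besides the shell and the picture viewer there is one more tool, called in YAML: its name, and indented under it one key for each argument. move_arm: Moves the arm, as the interface text tells. Its arguments: {"type":"object","properties":{"steps":{"type":"array","items":{"type":"object","properties":{"fingers":{"type":"number"},"x":{"type":"number"},"y":{"type":"number"},"z":{"type":"number"},"turn":{"type":"number"}}}},"squeeze":{"type":"number"}},"required":["steps"]}

```bash
mkdir -p pics; cat > h.py <<'E'
from cell import *
import numpy as np, cv2
def pts(p,mask=None):
    d=p["range_z"]; v,u=np.nonzero((d>0) if mask is None else (mask&(d>0)))
    z=d[v,u]; c=np.stack([(u-p["cx"])/p["fx"]*z,(v-p["cy"])/p["fy"]*z,z,np.ones_like(z)])
    return (p["world_from_camera"]@c)[:3].T
def save(p,n): cv2.imwrite("pics/"+n,p["frame"][:,:,::-1])
E
python3 - <<'E'
from h import *
s=get_state(); print(s["clock"],s["tool_pos"],s["tool_rot"])
P=[]
for n in ("scene","side"):
    p=snapshot(n); P.append(p["frame"])
    print(n,p["world_from_camera"][:3,3].round(2))
    for l in ("box_a","red_tray","spare_box"):
        for r in silhouettes(l,p):
            if r["confidence"]<.3: continue
            q=pts(p,r["region"])
            print(l,round(r["confidence"],2),r["bbox"],len(q), np.percentile(q,[2,50,98],axis=0).round(3).tolist() if len(q) else "")
            top=q[q[:,2]>np.percentile(q[:,2],97)-.006] if len(q) else q
            if len(top)>5:
                print("  top",cv2.minAreaRect(top[:,:2].astype(np.float32)*1000), np.median(top[:,2]))
cv2.imwrite("pics/1.png",cv2.resize(np.vstack(P),(0,0),fx=.78,fy=.78)[:,:,::-1])
E
```

```text
0.0 [ 0.19553278 -0.48690691  0.23082903] [ 9.81831621e-01  1.89753429e-01 -3.41031435e-05 -5.49604968e-04]
scene [-0.18  0.59  0.52]
box_a 0.87 [172.1, 206.3, 195.2, 240.6] 659 [[0.48, 0.169, 0.002], [0.494, 0.189, 0.033], [0.528, 0.195, 0.051]]
  top ((505.3095397949219, 180.4086151123047), (51.77827072143555, 25.99306297302246), 4.000407695770264) 0.04945763977309198
box_a 0.57 [183.6, 201.3, 203.4, 234.2] 336 [[0.483, 0.144, 0.003], [0.487, 0.156, 0.044], [0.53, 0.169, 0.051]]
  top ((508.284912109375, 158.0230255126953), (52.79725646972656, 25.774415969848633), 3.9968175888061523) 0.049421368647356856
red_tray 0.59 [266.6, 166.4, 290.9, 191.8] 368 [[0.492, -0.174, -0.001], [0.547, -0.12, 0.004], [0.568, -0.085, 0.015]]
  top ((429.3909912109375, -1.907958984375), (56.16095733642578, 436.5771789550781), 43.9564323425293) 0.01269693489487117
spare_box 0.61 [233.0, 186.3, 263.7, 206.9] 541 [[0.498, -0.054, -0.002], [0.516, 0.007, 0.02], [0.567, 0.027, 0.023]]
  top ((525.1377563476562, 0.8982887268066406), (54.28164291381836, 53.497093200683594), 5.140434741973877) 0.02174117868369535
side [0.36 0.79 0.38]
box_a 0.96 [203.0, 228.2, 238.0, 263.0] 1157 [[0.483, 0.173, 0.004], [0.506, 0.193, 0.032], [0.53, 0.197, 0.052]]
  top ((507.6561279296875, 183.9778289794922), (49.88575744628906, 22.853872299194336), 6.522170066833496) 0.050772002077029255
red_tray 0.83 [228.5, 153.0, 294.1, 193.6] 2069 [[0.429, -0.27, 0.001], [0.502, -0.183, 0.003], [0.57, -0.088, 0.015]]
  top ((500.45697021484375, -178.48187255859375), (138.83331298828125, 182.66844177246094), 7.880145072937012) 0.01381859391280199
spare_box 0.57 [214.8, 193.9, 246.6, 214.9] 600 [[0.501, -0.053, -0.0], [0.527, 0.022, 0.022], [0.558, 0.03, 0.025]]
  top ((527.6002807617188, 2.5580902099609375), (50.61565399169922, 53.80845260620117), 6.449314117431641) 0.023298009857664392
```

View pics/1.png

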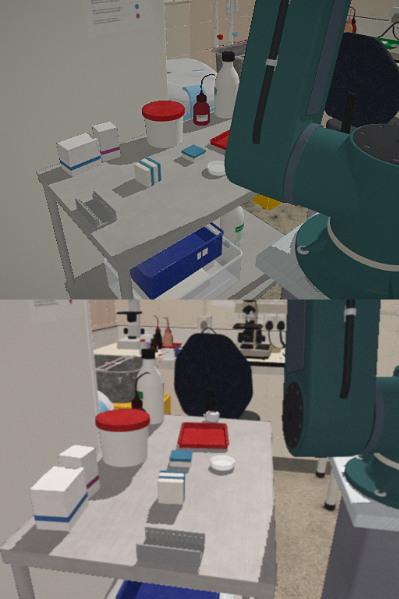

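The pair shows at about (0.507, 0.171), the tray at (0.500, -0.178) and the spare box between them. The way above the pair is free, with the bucket behind.

move_arm:
  steps:
    - {"x": 0.02, "y": 0.04, "turn": -0.02, "fingers": 1}
    - {"x": 0.02, "y": 0.04, "turn": -0.02}
    - {"x": 0.02, "y": 0.04, "turn": -0.02}
    - {"x": 0.02, "y": 0.04, "turn": -0.02}
    - {"x": 0.02, "y": 0.04, "turn": -0.02}
    - {"x": 0.02, "y": 0.04, "turn": -0.02}
    - {"x": 0.02, "y": 0.04, "turn": -0.02}
    - {"x": 0.02, "y": 0.04, "turn": -0.02}
    - {"x": 0.02, "y": 0.04, "turn": -0.02}
    - {"x": 0.02, "y": 0.04, "turn": -0.02}
    - {"x": 0.02, "y": 0.04, "turn": -0.02}
    - {"x": 0.02, "y": 0.04, "turn": -0.02}

```text
invalid input
```

move_arm:
  steps:
    - {"x": 0.02, "y": 0.04, "turn": -0.02}
    - {"x": 0.02, "y": 0.04, "turn": -0.02}
    - {"x": 0.02, "y": 0.04, "turn": -0.02}
    - {"x": 0.01, "y": 0.04}
    - {"x": 0, "y": 0.015, "z": -0.01}
    - {}
    - {}

```text
invalid input
```

```bash
cat >> h.py <<'E'
def wpts(p,mask):
    d=p["range_z"]; v,u=np.nonzero(mask&(d>0)); z=d[v,u]
    a=(u-p["cx"])/p["fx"]; b=(v-p["cy"])/p["fy"]; r=np.hypot(a,b)+1e-9
    k=np.tan(r)/r
    return (p["world_from_camera"]@np.stack([a*k*z,b*k*z,z,np.ones_like(z)]))[:3].T
def yaw():
    x,y=get_state()["tool_rot"][:2]; return np.degrees(2*np.arctan2(y,x))
E
python3 - <<'E'
from h import *
s=get_state(); print(s["clock"],s["tool_pos"],s["tool_rot"],yaw(),s["finger_gap"])
p=snapshot("wrist"); save(p,"2.png"); print(p["world_from_camera"].round(2))
for r in silhouettes("box_a",p):
    if r["confidence"]<.3: continue
    q=wpts(p,r["region"]); t=q[abs(q[:,2]-.051)<.005]
    print(round(r["confidence"],2),r["bbox"],len(q),len(t),np.median(t[:,2]) if len(t) else "",cv2.minAreaRect(t[:,:2].astype(np.float32)*1000) if len(t)>5 else "")
q=wpts(p,p["range_z"]>0)
t=q[(abs(q[:,2]-.051)<.006)&(np.hypot(q[:,0]-.507,q[:,1]-.17)<.06)]
print(len(t),cv2.minAreaRect(t[:,:2].astype(np.float32)*1000),np.median(t[:,2]))
E
```

```text
0.4 [ 0.19557891 -0.48715066  0.23120394] [ 9.81839788e-01  1.89711945e-01 -1.19175778e-05 -8.92561422e-05] 21.87194837314527 0.9988378017030408
[[ 0.37 -0.9  -0.24  0.26]
 [-0.93 -0.36 -0.1  -0.46]
 [ 0.    0.26 -0.97  0.37]
 [ 0.    0.    0.    1.  ]]
0 ((0.0, 0.0), (0.0, 0.0), 0.0) nan
  return _methods._mean(a, axis=axis, dtype=dtype,
  ret = ret.dtype.type(ret / rcount)
```

View pics/2.png

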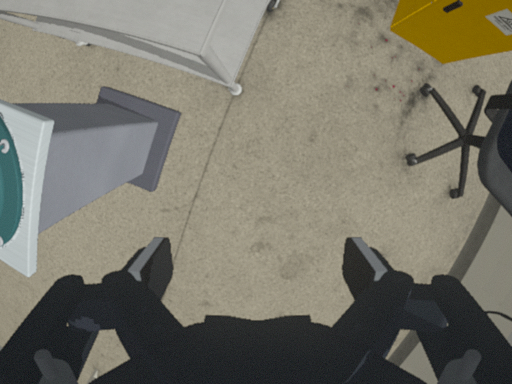

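The picture shows only floor and the fingers: the moves were refused, probably because every row needs all five keys.

move_arm:
  steps:
    - {"fingers": 1, "x": 0.02, "y": 0.04, "z": 0, "turn": -0.02}
    - {"fingers": 1, "x": 0.02, "y": 0.04, "z": 0, "turn": -0.02}
    - {"fingers": 1, "x": 0.02, "y": 0.04, "z": 0, "turn": -0.02}
    - {"fingers": 1, "x": 0.02, "y": 0.04, "z": 0, "turn": -0.02}
    - {"fingers": 1, "x": 0.02, "y": 0.04, "z": 0, "turn": -0.02}
    - {"fingers": 1, "x": 0.02, "y": 0.04, "z": 0, "turn": -0.02}
    - {"fingers": 1, "x": 0.02, "y": 0.04, "z": 0, "turn": -0.02}
    - {"fingers": 1, "x": 0.02, "y": 0.04, "z": 0, "turn": -0.02}
    - {"fingers": 1, "x": 0.02, "y": 0.04, "z": 0, "turn": -0.02}
    - {"fingers": 1, "x": 0.02, "y": 0.04, "z": 0, "turn": -0.02}
    - {"fingers": 1, "x": 0.02, "y": 0.04, "z": 0, "turn": -0.02}
    - {"fingers": 1, "x": 0.02, "y": 0.04, "z": 0, "turn": -0.02}
  squeeze: 40

```text
clock: 1.7
tool_pos: [0.4361, -0.0053, 0.2315]
tool_rot: [0.998, 0.07, 0.0, 0.0]
force: [0.6, -1.2, 0.9]
finger_gap: 1.002
```

move_arm:
  steps:
    - {"fingers": 1, "x": 0.018, "y": 0.043, "z": 0, "turn": -0.015}
    - {"fingers": 1, "x": 0.018, "y": 0.043, "z": 0, "turn": -0.015}
    - {"fingers": 1, "x": 0.018, "y": 0.043, "z": 0, "turn": -0.015}
    - {"fingers": 1, "x": 0.018, "y": 0.043, "z": 0, "turn": -0.005}
    - {"fingers": 1, "x": 0, "y": 0, "z": 0, "turn": 0}
    - {"fingers": 1, "x": 0, "y": 0, "z": 0, "turn": 0}

```text
clock: 2.3
tool_pos: [0.5097, 0.1466, 0.2309]
tool_rot: [0.998, 0.06, -0.001, -0.007]
force: [0.8, 0.3, -0.6]
finger_gap: 1.001
```

```bash
python3 - <<'E'
from h import *
s=get_state(); print(s["clock"],s["tool_pos"],yaw(),s["finger_gap"])
p=snapshot("wrist"); save(p,"3.png"); print(p["world_from_camera"].round(2).tolist())
for l in ("box_a","red_tray"):
  for r in silhouettes(l,p):
    if r["confidence"]<.3: continue
    q=wpts(p,r["region"]); t=q[abs(q[:,2]-.051)<.005]
    print(l,round(r["confidence"],2),r["bbox"],len(q),len(t),np.median(t[:,2]) if len(t) else "",cv2.minAreaRect(t[:,:2].astype(np.float32)*1000) if len(t)>5 else "")
q=wpts(p,p["range_z"]>0)
t=q[(abs(q[:,2]-.051)<.006)&(np.hypot(q[:,0]-.507,q[:,1]-.17)<.06)]
if len(t): print(len(t),cv2.minAreaRect(t[:,:2].astype(np.float32)*1000),np.median(t[:,2]),np.percentile(t,[1,99],axis=0))
E
```

```text
2.3 [0.50971299 0.1465965  0.23092096] 6.866429701263415 1.0014211575360432
[[0.12, -0.96, -0.26, 0.57], [-0.99, -0.12, -0.02, 0.15], [-0.01, 0.26, -0.97, 0.37], [0.0, 0.0, 0.0, 1.0]]
box_a 0.88 [215.9, 145.0, 239.3, 197.1] 1028 925 0.05047967515268709 ((509.00506591796875, 181.44778442382812), (50.87298583984375, 24.566654205322266), 5.093710422515869)
box_a 0.8 [241.9, 142.8, 259.4, 193.2] 1017 930 0.050513717417094484 ((512.78466796875, 158.33099365234375), (50.66642379760742, 22.54941177368164), 6.9818902015686035)
red_tray 0.68 [419.2, 157.1, 512.0, 250.6] 7072 0  
1884 ((510.63818359375, 170.77784729003906), (51.901649475097656, 47.78036880493164), 6.981889724731445) 0.05048828565687885 [[0.48475028 0.14601462 0.04822781]
 [0.53696368 0.19491261 0.0525311 ]]
```

View pics/3.png

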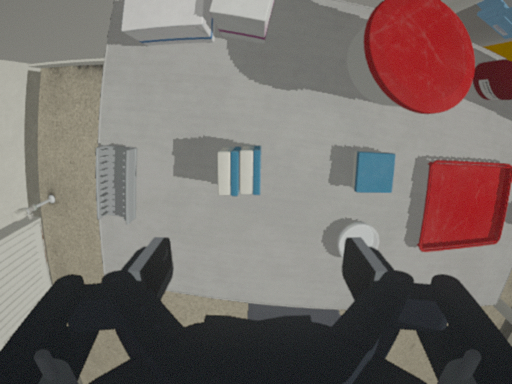

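The picture shows the pair at columns 218-260, rows 147-195, free all round. The spare box is at (375,172), the tray at (465,205) and the bottom dish at (358,240). The pair's centre is (0.510, 0.171) at about 6.5° with its top at 0.051, which agrees with the two outside cameras.

move_arm:
  steps:
    - {"fingers": 1, "x": 0, "y": 0.024, "z": 0, "turn": 0}
    - {"fingers": 1, "x": 0, "y": 0, "z": -0.04, "turn": 0}
    - {"fingers": 1, "x": 0, "y": 0, "z": -0.04, "turn": 0}
    - {"fingers": 1, "x": 0, "y": 0, "z": -0.04, "turn": 0}
    - {"fingers": 1, "x": 0, "y": 0, "z": 0, "turn": 0}
    - {"fingers": 1, "x": 0, "y": 0, "z": 0, "turn": 0}
    - {"fingers": 1, "x": 0, "y": 0, "z": 0, "turn": 0}

```text
clock: 3.15
tool_pos: [0.5126, 0.1588, 0.1135]
tool_rot: [0.998, 0.068, 0.001, -0.012]
force: [-0.5, 0.0, 0.5]
finger_gap: 1.0
```

```bash
python3 - <<'E'
from h import *
s=get_state(); print(s["clock"],s["tool_pos"],yaw(),s["finger_gap"])
p=snapshot("wrist"); save(p,"4.png")
q=wpts(p,p["range_z"]>0)
t=q[(abs(q[:,2]-.051)<.006)&(np.hypot(q[:,0]-.507,q[:,1]-.17)<.042)]
if len(t): print(len(t),cv2.minAreaRect(t[:,:2].astype(np.float32)*1000),np.median(t[:,2]),np.percentile(t,[1,99],axis=0))
E
```

```text
3.15 [0.51261196 0.15877092 0.11346645] 7.852755450131378 1.00046401056406
4206 ((510.42852783203125, 170.49252319335938), (51.79651641845703, 48.76844787597656), 7.101354122161865) 0.050543256892110644 [[0.48496653 0.14635752 0.04691507]
 [0.5371313  0.1950349  0.05235656]]
```

View pics/4.png

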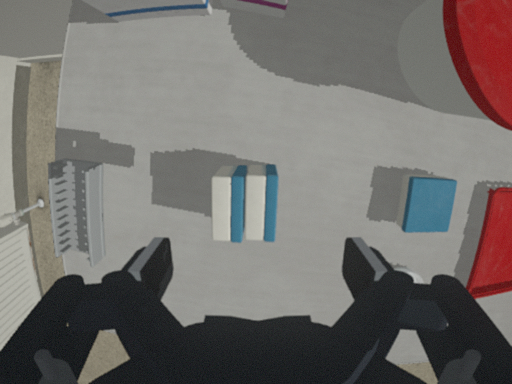

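The picture shows the pair at columns 212-278, rows 165-242, right of the left finger. The TCP stopped 12 mm short in y and slightly tilted, so I check the joints.

```bash
python3 - <<'E'
from h import *
from scipy.spatial.transform import Rotation as R
s=get_state(); print(s["clock"],s["joint_positions"].round(3) if hasattr(s["joint_positions"],'round') else s["joint_positions"],s["joint_velocities"],s["effort"],s["force"],s["moment"]); print(R.from_quat(s["tool_rot"]).as_matrix().round(4))
E
```

```text
3.2 [ 0.136  0.343 -0.264  0.961  0.023  3.141] [-0.00079527  0.00289278 -0.00727781 -0.0081102  -0.0004923   0.00068105] [-1.02267129e-02 -6.65294337e+01  3.43805301e+01  5.88107714e-02
  8.60933284e-02  6.69450287e-05] [1.02047854 0.62162419 0.8126471 ] [-0.05212228 -0.04769062  0.02223666]
[[ 9.906e-01  1.366e-01 -2.000e-04]
 [ 1.365e-01 -9.904e-01  2.320e-02]
 [ 2.900e-03 -2.300e-02 -9.997e-01]]
```

move_arm:
  steps:
    - {"fingers": 1, "x": -0.002, "y": 0.012, "z": 0, "turn": -0.02}
    - {"fingers": 1, "x": 0, "y": 0, "z": 0, "turn": 0}
    - {"fingers": 1, "x": 0, "y": 0, "z": 0, "turn": 0}

```text
clock: 3.5
tool_pos: [0.5111, 0.1592, 0.1118]
tool_rot: [0.998, 0.067, -0.001, -0.016]
force: [0.7, -0.8, 0.1]
finger_gap: 1.003
```

```bash
python3 - <<'E'
from h import *
from scipy.spatial.transform import Rotation as R
s=get_state(); print(s["clock"],s["joint_positions"],s["joint_velocities"],s["tool_pos"],yaw()); print(R.from_quat(s["tool_rot"]).as_matrix().round(4))
E
```

```text
3.5 [ 0.13269966  0.3432911  -0.2682627   0.95888256  0.03151525  3.1405637 ] [ 0.0018632   0.00435997 -0.00459854 -0.0027118  -0.0018989  -0.00120312] [0.51110889 0.15922103 0.11176374] 7.66241041627175
[[ 9.911e-01  1.333e-01 -3.800e-03]
 [ 1.333e-01 -9.906e-01  3.130e-02]
 [ 4.000e-04 -3.150e-02 -9.995e-01]]
```

Joint 6 is at its limit of 3.14, so I take the equivalent grasp a half turn round.

move_arm:
  steps:
    - {"fingers": 1, "x": 0, "y": 0, "z": 0.01, "turn": 0.15}
    - {"fingers": 1, "x": 0, "y": 0, "z": 0.01, "turn": 0.15}
    - {"fingers": 1, "x": 0, "y": 0, "z": 0, "turn": 0.15}
    - {"fingers": 1, "x": 0, "y": 0, "z": 0, "turn": 0.15}
    - {"fingers": 1, "x": 0, "y": 0, "z": 0, "turn": 0.15}
    - {"fingers": 1, "x": 0, "y": 0, "z": 0, "turn": 0.15}
    - {"fingers": 1, "x": 0, "y": 0, "z": 0, "turn": 0.15}
    - {"fingers": 1, "x": 0, "y": 0, "z": 0, "turn": 0.15}
    - {"fingers": 1, "x": 0, "y": 0, "z": 0, "turn": 0.15}
    - {"fingers": 1, "x": 0, "y": 0, "z": 0, "turn": 0.15}
    - {"fingers": 1, "x": 0, "y": 0, "z": 0, "turn": 0.15}
    - {"fingers": 1, "x": 0, "y": 0, "z": 0, "turn": 0.15}

```text
clock: 4.7
tool_pos: [0.511, 0.1593, 0.1314]
tool_rot: [0.565, 0.825, -0.013, -0.009]
force: [-0.3, 0.4, 0.1]
finger_gap: 1.002
```

move_arm:
  steps:
    - {"fingers": 1, "x": 0, "y": 0, "z": 0, "turn": 0.15}
    - {"fingers": 1, "x": 0, "y": 0, "z": 0, "turn": 0.15}
    - {"fingers": 1, "x": 0, "y": 0, "z": 0, "turn": 0.15}
    - {"fingers": 1, "x": 0, "y": 0, "z": 0, "turn": 0.15}
    - {"fingers": 1, "x": 0, "y": 0, "z": 0, "turn": 0.15}
    - {"fingers": 1, "x": 0, "y": 0, "z": 0, "turn": 0.15}
    - {"fingers": 1, "x": 0, "y": 0, "z": 0, "turn": 0.15}
    - {"fingers": 1, "x": 0, "y": 0, "z": 0, "turn": 0.15}
    - {"fingers": 1, "x": 0, "y": 0, "z": 0, "turn": 0.13}
    - {"fingers": 1, "x": 0, "y": 0, "z": 0, "turn": 0}
    - {"fingers": 1, "x": 0, "y": 0, "z": 0, "turn": 0}

```text
clock: 5.8
tool_pos: [0.5109, 0.1592, 0.1314]
tool_rot: [-0.059, 0.998, -0.016, 0.001]
force: [-0.3, 0.1, 0.7]
finger_gap: 0.998
```

```bash
python3 - <<'E'
from h import *
from scipy.spatial.transform import Rotation as R
s=get_state(); print(s["clock"],s["joint_positions"],s["tool_pos"],yaw()); print(R.from_quat(s["tool_rot"]).as_matrix().round(4))
E
```

```text
5.8 [ 0.166777    0.33353858 -0.2252247   1.01311339 -0.03147089  0.04850717] [0.51092305 0.15924178 0.13139212] 186.777336262319
[[-9.930e-01 -1.179e-01  4.200e-03]
 [-1.180e-01  9.925e-01 -3.120e-02]
 [-4.000e-04 -3.150e-02 -9.995e-01]]
```

Joint 6 is now mid-range. A 1.8° tilt remains, which is tolerable. I centre on the pair and descend.

move_arm:
  steps:
    - {"fingers": 1, "x": 0, "y": 0.011, "z": 0, "turn": 0}
    - {"fingers": 1, "x": 0, "y": 0, "z": -0.03, "turn": 0}
    - {"fingers": 1, "x": 0, "y": 0, "z": -0.03, "turn": 0}
    - {"fingers": 1, "x": 0, "y": 0, "z": -0.01, "turn": 0}
    - {"fingers": 1, "x": 0, "y": 0, "z": 0, "turn": 0}
    - {"fingers": 1, "x": 0, "y": 0, "z": 0, "turn": 0}

```text
clock: 6.4
tool_pos: [0.5114, 0.1706, 0.0622]
tool_rot: [-0.061, 0.998, -0.016, 0.002]
force: [-0.1, -0.6, 0.2]
finger_gap: 1.001
```

```bash
python3 - <<'E'
from h import *
s=get_state(); print(s["clock"],s["tool_pos"],yaw(),s["tool_rot"],s["joint_positions"])
p=snapshot("wrist"); save(p,"5.png")
q=wpts(p,p["range_z"]>0)
t=q[(abs(q[:,2]-.051)<.006)&(np.hypot(q[:,0]-.510,q[:,1]-.17)<.04)]
if len(t): print(len(t),cv2.minAreaRect(t[:,:2].astype(np.float32)*1000),np.median(t[:,2]))
E
```

```text
6.4 [0.51144305 0.17059802 0.06224272] 186.97147115707128 [-0.06079253  0.99802667 -0.01563961  0.00156387] [ 0.18758176  0.39794257 -0.33205342  0.84165186 -0.03142497  0.06592001]
6835 ((509.5183410644531, 170.5428009033203), (52.384971618652344, 49.322669982910156), 8.53419303894043) 0.05060170988243909
```

View pics/5.png

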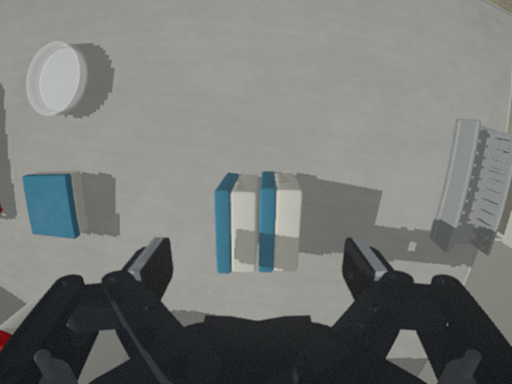

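The pair is at columns 216-302, centred between the fingers (172 and 343), with free room on both sides. I descend and close.

move_arm:
  steps:
    - {"fingers": 1, "x": -0.001, "y": 0, "z": -0.02, "turn": 0}
    - {"fingers": 1, "x": 0, "y": 0, "z": -0.02, "turn": 0}
    - {"fingers": 1, "x": 0, "y": 0, "z": -0.01, "turn": 0}
    - {"fingers": 1, "x": 0, "y": 0, "z": 0, "turn": 0}
    - {"fingers": 0.7, "x": 0, "y": 0, "z": 0, "turn": 0}
    - {"fingers": 0.7, "x": 0, "y": 0, "z": 0, "turn": 0}
    - {"fingers": 0.4, "x": 0, "y": 0, "z": 0, "turn": 0}
    - {"fingers": 0.4, "x": 0, "y": 0, "z": 0, "turn": 0}
    - {"fingers": 0.3, "x": 0, "y": 0, "z": 0, "turn": 0}
    - {"fingers": 0.3, "x": 0, "y": 0, "z": 0, "turn": 0}
    - {"fingers": 0.3, "x": 0, "y": 0, "z": 0, "turn": 0}
  squeeze: 40

```text
clock: 7.55
tool_pos: [0.5104, 0.1704, 0.0122]
tool_rot: [-0.061, 0.998, -0.016, 0.002]
force: [-1.4, -0.9, 7.6]
finger_gap: 0.537
```

move_arm:
  steps:
    - {"fingers": 0.3, "x": 0, "y": 0, "z": 0, "turn": 0}
    - {"fingers": 0.3, "x": 0, "y": 0, "z": 0.005, "turn": 0}
    - {"fingers": 0.3, "x": 0, "y": 0, "z": 0.01, "turn": 0}
    - {"fingers": 0.3, "x": 0, "y": 0, "z": 0.02, "turn": 0}
    - {"fingers": 0.3, "x": 0, "y": 0, "z": 0.03, "turn": 0}
    - {"fingers": 0.3, "x": 0, "y": 0, "z": 0.03, "turn": 0}
    - {"fingers": 0.3, "x": 0, "y": 0, "z": 0.015, "turn": 0}
    - {"fingers": 0.3, "x": 0, "y": 0, "z": 0, "turn": 0}
    - {"fingers": 0.3, "x": 0, "y": 0, "z": 0, "turn": 0}

```text
clock: 8.45
tool_pos: [0.5098, 0.1702, 0.1214]
tool_rot: [-0.061, 0.998, -0.016, 0.001]
force: [-0.3, 0.7, -1.0]
finger_gap: 0.537
```

```bash
python3 - <<'E'
from h import *
s=get_state(); print(s["clock"],s["tool_pos"],yaw(),s["tool_rot"],s["finger_gap"],s["force"])
p=snapshot("side");w=snapshot("wrist")
cv2.imwrite("pics/6.png",np.hstack([cv2.resize(p["frame"][150:290,150:320],(425,350)),cv2.resize(w["frame"],(375,281))[:, :] if 0 else cv2.resize(w["frame"],(375,350))])[:,:,::-1])
for r in silhouettes("box_a",p):
    if r["confidence"]<.3: continue
    q=pts(p,r["region"]); print(r["bbox"],np.percentile(q,[2,50,98],axis=0).round(3).tolist())
for r in silhouettes("red_tray",p)[:1]:
    q=pts(p,r["region"]); 
    f=q[q[:,2]<.008]; t=q[q[:,2]>.011]
    print("floor",np.median(f[:,2]),cv2.minAreaRect(f[:,:2].astype(np.float32)*1000),"rim",np.median(t[:,2]),cv2.minAreaRect(t[:,:2].astype(np.float32)*1000))
E
```

```text
8.45 [0.50982932 0.17023966 0.12137102] 187.003599928001 [-0.06107234  0.99800941 -0.0156751   0.00129738] 0.5369398916856748 [-0.29003913  0.65717383 -0.99141235]
[201.3, 159.5, 236.1, 197.0] [[0.483, 0.175, 0.111], [0.496, 0.192, 0.133], [0.531, 0.197, 0.161]]
floor 0.002583762189000721 ((499.0040283203125, -204.3302001953125), (126.2993392944336, 224.6542510986328), 8.422703742980957) rim 0.013972349900064324 ((466.54315185546875, -55.89231872558594), (124.56791687011719, 443.51702880859375), 11.43001937866211)
```

View pics/6.png

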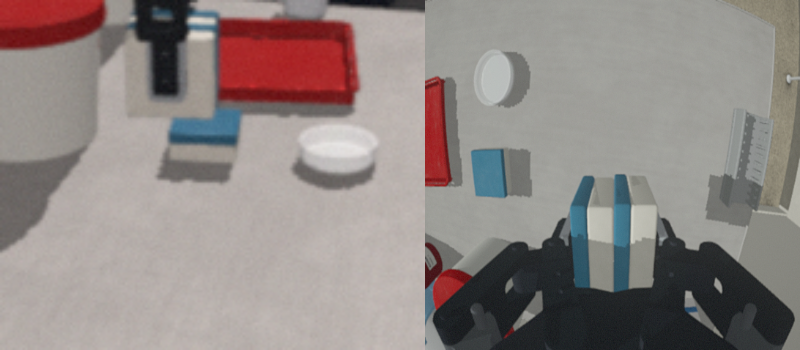

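Both boxes are held between the pads and clear of the table. In the left crop the pair hangs at columns 127-218 and the spare box is untouched. Before crossing I check the bucket clearance.

```bash
python3 - <<'E'
from h import *
for n in("side","scene"):
    p=snapshot(n); q=pts(p)
    m=q[(q[:,2]>.05)&(q[:,2]<.5)&(q[:,0]>.3)&(q[:,0]<1)&(q[:,1]<.12)&(q[:,1]>-.3)]
    for y in np.arange(-.3,.12,.06):
        k=m[(m[:,1]>=y)&(m[:,1]<y+.06)]
        if len(k)>10: print(n,round(y,2),len(k),np.percentile(k[:,0],[1,5,50]).round(3),k[:,2].max().round(3))
E
```

```text
side -0.3 1262 [0.653 0.659 0.69 ] 0.225
side -0.24 27 [0.668 0.669 0.677] 0.176
side -0.18 282 [0.674 0.678 0.692] 0.167
side -0.12 1260 [0.768 0.769 0.771] 0.362
side -0.06 3033 [0.612 0.641 0.773] 0.363
side 0.0 5403 [0.611 0.618 0.771] 0.364
side 0.06 4129 [0.651 0.678 0.773] 0.365
scene -0.3 350 [0.662 0.666 0.687] 0.153
scene -0.24 70 [0.658 0.661 0.675] 0.174
scene -0.18 355 [0.663 0.665 0.683] 0.165
scene -0.12 867 [0.762 0.764 0.768] 0.322
scene -0.06 752 [0.604 0.606 0.651] 0.282
scene 0.0 611 [0.604 0.606 0.617] 0.111
scene 0.06 1918 [0.502 0.504 0.77 ] 0.4
```

The bucket front is at x ≈ 0.605 and the gripper reaches about 0.555, so I cross with a small bow towards the robot.

move_arm:
  steps:
    - {"fingers": 0.3, "x": -0.005, "y": -0.015, "z": 0, "turn": 0}
    - {"fingers": 0.3, "x": -0.01, "y": -0.03, "z": 0, "turn": 0.005}
    - {"fingers": 0.3, "x": -0.01, "y": -0.035, "z": 0, "turn": 0.005}
    - {"fingers": 0.3, "x": 0, "y": -0.035, "z": 0, "turn": 0.005}
    - {"fingers": 0.3, "x": 0, "y": -0.035, "z": 0, "turn": 0}
    - {"fingers": 0.3, "x": 0, "y": -0.035, "z": 0, "turn": 0}
    - {"fingers": 0.3, "x": 0, "y": -0.035, "z": 0, "turn": 0}
    - {"fingers": 0.3, "x": 0.005, "y": -0.035, "z": 0, "turn": 0}
    - {"fingers": 0.3, "x": 0.005, "y": -0.035, "z": 0, "turn": 0}
    - {"fingers": 0.3, "x": 0.005, "y": -0.035, "z": 0, "turn": 0}
    - {"fingers": 0.3, "x": 0, "y": -0.02, "z": 0, "turn": 0}
    - {"fingers": 0.3, "x": 0, "y": -0.005, "z": 0, "turn": 0}

```text
clock: 9.95
tool_pos: [0.4992, -0.1821, 0.121]
tool_rot: [-0.067, 0.998, -0.016, 0.001]
force: [-0.0, 0.6, -0.6]
finger_gap: 0.534
```

move_arm:
  steps:
    - {"fingers": 0.3, "x": 0, "y": 0, "z": 0, "turn": 0}
    - {"fingers": 0.3, "x": 0, "y": 0, "z": 0, "turn": 0}

```text
clock: 10.15
tool_pos: [0.4994, -0.179, 0.1212]
tool_rot: [-0.069, 0.998, -0.015, 0.001]
force: [-0.2, 0.5, -0.6]
finger_gap: 0.537
```

```bash
python3 - <<'E'
from h import *
s=get_state(); print(s["clock"],s["tool_pos"],yaw(),s["tool_rot"],s["finger_gap"],s["force"])
w=snapshot("wrist"); save(w,"7.png"); 
q=wpts(w,w["range_z"]>0); near=np.hypot(q[:,0]-.5,q[:,1]+.178)<.13
f=w["frame"].astype(int); red=((f[...,0]>110)&(f[...,1]<60))
q=wpts(w,red); q=q[(q[:,2]<.03)&(q[:,2]>-.01)&(np.hypot(q[:,0]-.5,q[:,1]+.178)<.13)]
t=q[q[:,2]>.011]; 
print(len(q),cv2.minAreaRect(q[:,:2].astype(np.float32)*1000),len(t),np.median(q[q[:,2]<.006][:,2]))
for b in silhouettes("box_a",w): 
    if b["confidence"]>.3:
        k=wpts(w,b["region"]); print(b["bbox"],np.percentile(k,[1,99],axis=0).round(3).tolist())
E
```

```text
10.15 [ 0.49943318 -0.17903993  0.12121374] 187.87835153055067 [-0.06868917  0.99751742 -0.01548238  0.00104682] 0.5372145838385937 [-0.21649718  0.46092016 -0.63849499]
16462 ((497.69342041015625, -179.0164031982422), (133.87957763671875, 176.24159240722656), 7.562287330627441) 1523 0.001974746265998667
[254.0, 189.6, 319.1, 319.6] [[0.471, -0.18, 0.115], [0.514, -0.155, 0.162]]
[197.4, 192.3, 251.5, 320.1] [[0.475, -0.202, 0.116], [0.517, -0.176, 0.162]]
```

View pics/7.png

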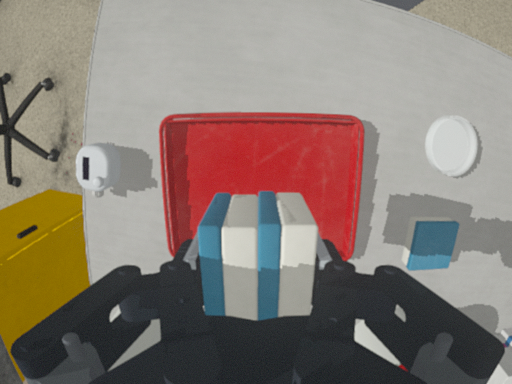

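The tray (columns 160-362, top rim at row 115) lies centred beneath the held pair (columns 200-317). Its centre measures (0.498, -0.179) at 7.6°, against 7.9° for the tool. I lower.

move_arm:
  steps:
    - {"fingers": 0.3, "x": 0, "y": 0, "z": -0.02, "turn": 0}
    - {"fingers": 0.3, "x": 0, "y": 0, "z": -0.03, "turn": 0}
    - {"fingers": 0.3, "x": 0, "y": 0, "z": -0.025, "turn": 0}
    - {"fingers": 0.3, "x": 0, "y": 0, "z": -0.015, "turn": 0}
    - {"fingers": 0.3, "x": 0, "y": 0, "z": -0.008, "turn": 0}
    - {"fingers": 0.3, "x": 0, "y": 0, "z": -0.004, "turn": 0}
    - {"fingers": 0.3, "x": 0, "y": 0, "z": -0.001, "turn": 0}
    - {"fingers": 0.3, "x": 0, "y": 0, "z": 0, "turn": 0}
    - {"fingers": 0.3, "x": 0, "y": 0, "z": 0, "turn": 0}
    - {"fingers": 0.3, "x": 0, "y": 0, "z": 0, "turn": 0}

```text
clock: 11.25
tool_pos: [0.5002, -0.1799, 0.0188]
tool_rot: [-0.069, 0.998, -0.016, 0.002]
force: [0.5, -0.4, -0.5]
finger_gap: 0.541
```

move_arm:
  steps:
    - {"fingers": 0.3, "x": 0, "y": 0, "z": -0.001, "turn": 0}
    - {"fingers": 0.3, "x": 0, "y": 0, "z": 0, "turn": 0}
    - {"fingers": 0.3, "x": 0, "y": 0, "z": 0, "turn": 0}

```text
clock: 11.55
tool_pos: [0.4998, -0.1797, 0.0173]
tool_rot: [-0.069, 0.998, -0.016, 0.001]
force: [-0.5, -0.7, -1.1]
finger_gap: 0.54
```

move_arm:
  steps:
    - {"fingers": 0.3, "x": 0, "y": 0, "z": -0.001, "turn": 0}
    - {"fingers": 0.3, "x": 0, "y": 0, "z": 0, "turn": 0}
    - {"fingers": 0.3, "x": 0, "y": 0, "z": 0, "turn": 0}

```text
clock: 11.85
tool_pos: [0.4999, -0.1797, 0.0163]
tool_rot: [-0.069, 0.998, -0.016, 0.001]
force: [-0.7, 0.2, 0.4]
finger_gap: 0.537
```

move_arm:
  steps:
    - {"fingers": 0.3, "x": 0, "y": 0, "z": -0.001, "turn": 0}
    - {"fingers": 0.3, "x": 0, "y": 0, "z": 0, "turn": 0}
    - {"fingers": 0.3, "x": 0, "y": 0, "z": 0, "turn": 0}

```text
clock: 12.15
tool_pos: [0.4999, -0.1798, 0.0153]
tool_rot: [-0.069, 0.998, -0.016, 0.001]
force: [-0.5, -0.1, -1.4]
finger_gap: 0.535
```

move_arm:
  steps:
    - {"fingers": 0.3, "x": 0, "y": 0, "z": -0.001, "turn": 0}
    - {"fingers": 0.3, "x": 0, "y": 0, "z": 0, "turn": 0}
    - {"fingers": 0.3, "x": 0, "y": 0, "z": 0, "turn": 0}

```text
clock: 12.45
tool_pos: [0.5, -0.1798, 0.0144]
tool_rot: [-0.069, 0.998, -0.016, 0.001]
force: [-1.0, 0.8, 4.2]
finger_gap: 0.535
```

Contact at 4 N. I release gradually.

move_arm:
  steps:
    - {"fingers": 0.54, "x": 0, "y": 0, "z": 0, "turn": 0}
    - {"fingers": 0.55, "x": 0, "y": 0, "z": 0, "turn": 0}
    - {"fingers": 0.57, "x": 0, "y": 0, "z": 0, "turn": 0}
    - {"fingers": 0.6, "x": 0, "y": 0, "z": 0, "turn": 0}
    - {"fingers": 0.64, "x": 0, "y": 0, "z": 0, "turn": 0}
    - {"fingers": 0.7, "x": 0, "y": 0, "z": 0, "turn": 0}
    - {"fingers": 0.75, "x": 0, "y": 0, "z": 0, "turn": 0}
    - {"fingers": 0.8, "x": 0, "y": 0, "z": 0, "turn": 0}
    - {"fingers": 0.8, "x": 0, "y": 0, "z": 0, "turn": 0}
    - {"fingers": 0.8, "x": 0, "y": 0, "z": 0, "turn": 0}
  squeeze: 20

```text
clock: 13.45
tool_pos: [0.4999, -0.1797, 0.0143]
tool_rot: [-0.069, 0.998, -0.016, 0.001]
force: [0.4, -0.9, 0.2]
finger_gap: 0.8
```

```bash
python3 - <<'E'
from h import *
s=get_state(); print(s["clock"],s["tool_pos"],s["finger_gap"],s["force"])
w=snapshot("wrist"); save(w,"8.png")
q=wpts(w,w["range_z"]>0); t=q[(q[:,2]>.046)&(q[:,2]<.06)&(np.hypot(q[:,0]-.5,q[:,1]+.18)<.033)]
print(len(t),cv2.minAreaRect(t[:,:2].astype(np.float32)*1000),np.percentile(t[:,2],[2,50,98]))
E
```

```text
13.45 [ 0.49988711 -0.17974829  0.01429202] 0.8004758418704643 [ 0.38245373 -0.87053968  0.15605473]
11086 ((497.1797180175781, -184.50369262695312), (46.645355224609375, 57.48773956298828), 10.318148612976074) [0.04792082 0.05276509 0.05442901]
```

View pics/8.png

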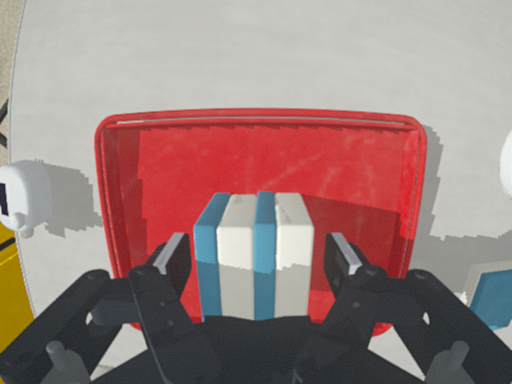

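The pair stands upright and parallel in the tray (columns 197-313), and both fingers (190 and 325) are free of it. I retreat straight up, slowly at first.

move_arm:
  steps:
    - {"fingers": 0.8, "x": 0, "y": 0, "z": 0.005, "turn": 0}
    - {"fingers": 0.8, "x": 0, "y": 0, "z": 0.01, "turn": 0}
    - {"fingers": 0.8, "x": 0, "y": 0, "z": 0.02, "turn": 0}
    - {"fingers": 0.8, "x": 0, "y": 0, "z": 0.025, "turn": 0}
    - {"fingers": 0.8, "x": 0, "y": 0, "z": 0.03, "turn": 0}
    - {"fingers": 0.8, "x": 0, "y": 0, "z": 0.03, "turn": 0}
    - {"fingers": 0.8, "x": 0, "y": 0, "z": 0.03, "turn": 0}
    - {"fingers": 0.8, "x": 0, "y": 0, "z": 0.02, "turn": 0}
    - {"fingers": 0.8, "x": 0, "y": 0, "z": 0, "turn": 0}
    - {"fingers": 0.8, "x": 0, "y": 0, "z": 0, "turn": 0}

```text
clock: 14.5
tool_pos: [0.4999, -0.1797, 0.1847]
tool_rot: [-0.069, 0.998, -0.016, 0.002]
force: [-0.5, 0.4, -0.5]
finger_gap: 0.799
```

```bash
python3 - <<'E'
from h import *
s=get_state(); print(s["clock"],s["tool_pos"],s["finger_gap"],s["force"])
w=snapshot("wrist"); p=snapshot("side")
cv2.imwrite("pics/9.png",np.hstack([cv2.resize(w["frame"],(400,300)),cv2.resize(p["frame"][120:240,180:340],(400,300))])[:,:,::-1])
q=wpts(w,w["range_z"]>0); t=q[(q[:,2]>.046)&(q[:,2]<.06)&(np.hypot(q[:,0]-.5,q[:,1]+.18)<.05)]
print(len(t),cv2.minAreaRect(t[:,:2].astype(np.float32)*1000),np.percentile(t[:,2],[2,50,98]))
for l in("box_a","spare_box"):
  for b in silhouettes(l,w):
    if b["confidence"]>.3:
      k=wpts(w,b["region"]); h=k[k[:,2]>np.percentile(k[:,2],95)-.005]; print(l,b["bbox"],cv2.minAreaRect(h[:,:2].astype(np.float32)*1000),np.median(h[:,2]))
E
```

```text
14.5 [ 0.49991164 -0.17972342  0.18471914] 0.7991709535581069 [-0.51056136  0.39323617 -0.45471579]
2512 ((499.239013671875, -179.1162567138672), (52.05796432495117, 46.526100158691406), 8.572114944458008) [0.05069605 0.05283867 0.05443657]
box_a [260.4, 149.5, 286.3, 210.8] ((496.9688720703125, -167.5346221923828), (50.893924713134766, 22.875749588012695), 8.08441162109375) 0.05282931853950942
box_a [237.6, 151.2, 257.0, 210.8] ((501.34716796875, -190.90419006347656), (51.27260971069336, 22.773351669311523), 8.046795845031738) 0.05287682011831368
spare_box [384.4, 198.3, 433.4, 244.6] ((526.951171875, 1.1654014587402344), (52.066226959228516, 52.28872299194336), 6.014317989349365) 0.02282634247597573
```

View pics/9.png

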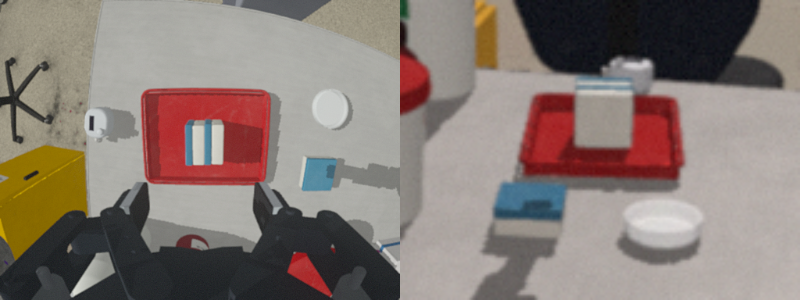

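Both boxes stand on edge, side by side, in the middle of the tray (wrist columns 186-223). The spare box has not moved and the arm is clear.

```bash
python3 -c "
from cell import *
print(job_done())"
```

```text
the job is handed in; nothing more can be done
None
```

I picked both boxes up together in one 40 N grasp and set them on the red tray floor, making contact at about 4 N. I then opened the fingers slowly, backed straight up and handed the job in at about 14.6 s.

**Last checks:** Both boxes are upright on the tray floor, with their tops at 0.053 m. They stand parallel and side by side (pair 52 x 46.5 mm), centred at (0.499, -0.179), within about 1.5 mm of the tray's measured centre. The spare box is at (0.527, 0.001), where it was within measuring accuracy. The gripper is well clear, with its TCP at z = 0.185 m.

**What went wrong on the way:**
- My first two move calls were refused because some rows lacked keys.
- Joint 6 reached its range end (read 3.141, limit 3.14) before the grasp, so I used the half-turn grasp instead. That left the tool tilted by 1.8°, which did no visible harm.
- The pair measured 46.5 mm thick at the end, slightly under the nominal 47 mm. That is within camera accuracy, and the boxes are now pressed together.

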